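# Load the draw jar from the prize carousel

### The arm

A 7-joint arm with a two-finger parallel gripper is mounted at the origin on the work surface. World frame = base frame: x ahead of the robot, y to its left, z up, the work surface at z = 0. Lengths are in m, angles in rad, forces in N, time in s.
With the tool pointing down it reaches from about 0.4 to 0.85 m from the base axis. Payload 10.4 kg.
Tool frame: the origin (TCP) lies midway between the tips of the shut fingers; the grasp point (between the pads) lies 19 mm behind it; z points along the fingers, y is the direction in which the jaws open and shut (so a half turn about z gives the same grasp; the last joint's range is limited). The gripper opens to 87 mm and grips with 3 to 60 N. Pads are 19 mm wide; open, the fingers measure 117 mm over their backs; the gripper's body (75 mm by 190 mm) begins 51 mm behind the grasp point.
Start: joints at [-1.253, 0.332, -0.065, 1.46, 0.022, 1.35, -0.088], TCP at [0.209, 0.589, 0.223] pointing down, gripper open.
Joint ranges: [-2.6, 2.6], [-0.5, 2.12], [-1.47, 1.34], [0.16, 2.42], [-1.27, 4.41], [0.06, 2.06], [-2.6, 2.6]. Speed limits (rad/s): [2.22, 2.22, 2.79, 2.79, 3.14, 3.14, 3.14].

### API

Orientations are given as [roll, pitch, yaw] about the fixed x, y, z axes, in that order (R = Rz(yaw) Ry(pitch) Rx(roll)).
In Python, from bench import r gives the robot as it stands. The module is installed in compiled form; this text tells all that it offers.
- The arm moves only by the tool play_rows, never from a script. Its argument "steps" is a list of rows, each an object of numbers: "tx", "ty", "tz": the shift along the world's x, y, z in m; "rx", "ry", "rz": the turn, a rotation vector about the world's x, y, z in degrees. In form: [{"tx": .., "ty": .., "tz": .., "rx": .., "ry": .., "rz": ..}, ...]. A call has 1 to 10 rows; each row is the pose to reach, as a shift and turn from the pose commanded when the call began; what a row does not reach only later rows make up. A row lasts 1/8 s, in which the tool goes at most 62.5 mm and 10.7 degrees, less where a joint would pass 70% of its speed; a pose out of reach is approached as far as the arm can. A call with a gripper value outside its range is refused whole. "grip" is the closure in counts, from 0 (fully open) to 255 (shut), set as the call begins (left out, the last holds). The fingers move at their own pace and stop on an object; "force" is the grip in N (left out, the last holds). Time passes only in rows, so rows that repeat a pose let the fingers close. It gives the time, the measured TCP pose, the force and the opening at its end, in the units of the state.
- r.observe(): the state, without advancing time (a new reading comes with each control period).
- r.capture(name): name is "scene" or "top"; returns the picture (480x640x3 uint8, red, green, blue); there is no depth.
- r.get_calibration(name): a dict with "fx", "fy", "cx", "cy" (pixels), "rvec" (rotation vector, rad) and "tvec" (3), from world to camera coordinates, as OpenCV has them. Camera axes: x right, y down, z forward; pixel columns grow to the right and rows downward; lengths in m; the calibration is good to about 2 mm. A picture is of the moment at which its call begins. get_calibration takes no time and is no camera call.
- r.sign_off(): hands the job in, once; it reports no verdict.
The state is a dict: "clock": time; "qpos": joint angles; "joint_velocities": joint speeds; "effort": joint torques, N m; "eef_pos": TCP position; "orientation": TCP orientation; "ft_force": force on the tool from outside, world axes, zero at the start; "ft_torque": the same for the moment, N m; "finger_gap": opening from 0.0 (shut) to 1.0 (fully open).
Only numpy, scipy, OpenCV 4.12 (cv2) and the standard library are available. Lean on these libraries where they do the work, as an engineer would, in place of code of your own. Each camera call takes 0.05 s, during which the arm holds its last target. There are 200 camera calls.

### The job

The little ball chute with its three wooden balls stands round the side or back of the revolving prize carousel, under its wire rack: turn the carousel by its posts until the chute faces you at the open front, then take the chute out by its grip bar with all the balls still in it. Tip the three balls out of the held chute into the steel draw jar, and set the empty chute down upright on the cork mat before letting go of it. Keep the jar standing and do not knock over or shove away the other prizes.

Things in the scene. Friction and masses are not known exactly. Their poses are not given: they have to be found in the camera images.
- stand: Fixed stand of the carousel; origin on the table on the turning axis, x axis from the open front (towards the robot) to the back. A 24 mm column on the axis carries a wire rack. Two 18 mm rear posts at x +185, y +-180 mm. Front and sides are open below the rack.
- rack_edge (a point): Middle of the front edge of the flat overhead wire rack (wooden edge bars 12 mm thick, 6 mm wires every 49 mm from front to back), on its underside: 100 mm in front of the axis, 270 mm above the table; axes as the stand. It reaches 300 mm back from here and 200 mm to each side. With the chute at the front its grip lies under this edge by about 10 mm, so the hand must lean back 30 to 40 degrees.
- carousel: Revolving wooden deck, 340 mm across; turns a full turn either way, stays where left, needs about 1 N at the rim. Origin on the axis at its underside; z up, x turns with it. Deck top 12 mm above the origin, 30 mm above the table. Six 60 degree bays; the chute is in the bay at 180 degrees from its x axis. Between bays stand grip posts, with dividers 30 mm high from radius 85 to 150 mm.
- post0 (a point): On the axis of one grip post at its top. Six such upright round posts, 18 mm diameter, 105 mm tall above the deck (tops 135 mm above the table), stand at radius 155 mm, at 30, 90, 150, 210, 270 and 330 degrees from the carousel's x axis; this is the one at 30.
- chute: Aluminium ball chute, 140 mm long, 52 mm wide, 0.19 to 0.31 kg, loose, on two feet. Origin at the centre of its underside, x axis towards its open spout, z up. On the carousel it is at radius 95 mm, spout towards the axis. Its channel (44 mm wide inside, walls 30 mm) climbs 12 degrees from the closed rear to the spout: balls rest at the rear while it is level, roll out once it is tipped forward over 12 degrees.
- chute_grip (a point): Where to grip the chute: on the wooden bar above its channel, 5 mm ahead of its origin, 100 mm above its underside; axes as the chute. The bar runs along x: 16 mm wide, 20 mm high (centred here), 75 mm long (35 mm behind to 40 mm ahead of this point); a sloping strut joins it to the chute's rear end.
- chute_lip (a point): Middle of the spout's lip on the channel floor: x +66.5 mm, z +34 mm in the chute's frame; floor 4 mm thick there.
- ball1_center (a point): Centre of wooden ball 1, 36 mm diameter, 20 g, loose in the chute's channel (at the closed rear end).
- ball2_center (a point): Centre of wooden ball 2, 36 mm diameter, 20 g, loose in the chute's channel (in the middle).
- ball3_center (a point): Centre of wooden ball 3, 36 mm diameter, 20 g, loose in the chute's channel (nearest the spout).
- jar: Draw jar: plain straight round steel vessel, open top, 92 mm outside, 84 mm inside diameter, 120 mm tall, floor 6 mm thick, 0.8 kg, standing loose on the table. Origin at the centre of its underside.
- mat: Cork mat lying fixed on the table, 200 x 170 mm (its x, y), 4 mm thick; origin at the centre of its underside.
- mug: White cup, 66 mm wide, 70 mm tall, on the carousel; origin under its base. Turn the carousel smoothly: it must stay standing.
- tin: Closed steel tin, 64 mm wide, 66 mm tall, on the carousel; origin under its base. Turn the carousel smoothly: it must stay standing.
- candle: Amber glass candle jar with lid, 62 mm wide, 65 mm tall, on the carousel; origin under its base. Turn the carousel smoothly: it must stay standing.
- calculator: Grey pocket calculator, 140 x 80 x 16 mm, flat on the table; origin under its centre. Leave alone.
- giftbox: Cardboard gift box, 100 x 130 x 60 mm, on the table; origin under its centre. Leave alone.
There are look-alikes about, which are no part of the job. Leave any pink or purple look-alike of the chute alone.

How it is judged:
On the way, in this order (a step that is already met when the one before it is completed fails the run):
1. the carousel is turned so that the chute, still on the deck, is at the open front (within about 20 degrees) (x of chute in the frame of stand below -0.07 m and y of chute in the frame of stand between -0.038 and 0.038 m and height (world z) of chute below 0.045 m), for 0.3 s.
2. the chute is lifted clear of the carousel with all three balls in it (height (world z) of chute above 0.08 m and distance between each of ball1_center, ball2_center, ball3_center and chute below 0.08 m), for 0.2 s.
3. the three balls are in the jar while the chute is still held up (horizontal distance between each of ball1_center, ball2_center, ball3_center and jar below 0.045 m and z of ball1_center in the frame of jar between 0 and 0.115 m and z of ball2_center in the frame of jar between 0 and 0.115 m and z of ball3_center in the frame of jar between 0 and 0.115 m and height (world z) of chute above 0.06 m), for 0.1 s.
4. the chute stands on the mat while the fingers still hold it (x of chute in the frame of mat between -0.1 and 0.1 m and y of chute in the frame of mat between -0.085 and 0.085 m and height (world z) of chute below 0.012 m and angle between chute's own z axis and vertical below 0.12 rad and contact force between the fingers and chute above 0.5 N), for 0.05 s.
At the end, for the whole second after the job is handed in: All three balls lie inside the jar below its rim, the jar stands upright on the table, and the empty chute stands upright and at rest on the mat (its centre within the mat's outline), released (horizontal distance between each of ball1_center, ball2_center, ball3_center and jar below 0.045 m and z of ball1_center in the frame of jar between 0 and 0.115 m and z of ball2_center in the frame of jar between 0 and 0.115 m and z of ball3_center in the frame of jar between 0 and 0.115 m and x of chute in the frame of mat between -0.1 and 0.1 m and y of chute in the frame of mat between -0.085 and 0.085 m and height (world z) of chute below 0.012 m and angle between chute's own z axis and vertical below 0.12 rad and linear speed of chute below 0.02 m/s and angle between jar's own z axis and vertical below 0.1 rad and height (world z) of jar below 0.01 m); the robot touches nothing.
It fails at once if a prize on the carousel is knocked over or off the deck (angle between any of mug, tin, candle's own z axis and vertical above 0.5 rad or height (world z) of any of mug, tin, candle below 0.02 m).
It fails at once if something else on the table is shoved more than 40 mm or knocked over (distance of any of calculator, giftbox from where it was at the start of the episode above 0.04 m or angle between any of calculator, giftbox's own z axis and vertical above 0.5 rad).
It fails at once if the jar is knocked over (angle between jar's own z axis and vertical above 0.5 rad).
It also fails if it takes over 72 s, if anything falls off the work surface, if the arm or the gripper's body presses on something with over 40 N, if the wrist force passes 120 N, or if a joint passes its speed limit or range.

## Working session

There is one attempt and no reset: what is moved stays moved. The work goes in short steps, Python scripts to look and compute and a tool call to move; the robot and the scene stay as the last step left them, time stands still between calls to the robot, and variables do not carry over. Pictures are saved under pics/ and viewed, about 8 in all and at most 12, crops included, and the job is handed in when it is done.

Besides the shell and the picture viewer there is one more tool, called after ">>>" by a JSON object that holds its "name" and its "arguments", one argument or row to a line. play_rows: Moves the arm, as the interface text tells. Its arguments: {"type":"object","properties":{"steps":{"type":"array","items":{"type":"object","properties":{"tx":{"type":"number"},"ty":{"type":"number"},"tz":{"type":"number"},"rx":{"type":"number"},"ry":{"type":"number"},"rz":{"type":"number"}}}},"grip":{"type":"number"},"force":{"type":"number"}},"required":["steps"]}

```bash
mkdir -p pics
cat > h.py <<'E'
import numpy as np,cv2
from bench import r
from scipy.spatial.transform import Rotation as Ro
def cal(n):
    c=r.get_calibration(n);K=np.array([[c['fx'],0,c['cx']],[0,c['fy'],c['cy']],[0,0,1.]])
    return K,np.array(c['rvec'],float).ravel(),np.array(c['tvec'],float).ravel()
def ray(n,u,v):
    K,rv,t=cal(n);R=cv2.Rodrigues(rv)[0];return -R.T@t,R.T@np.linalg.inv(K)@np.array([u,v,1.])
def onz(n,u,v,z):
    o,d=ray(n,u,v);return o+d*(z-o[2])/d[2]
def proj(n,P):
    K,rv,t=cal(n);return cv2.projectPoints(np.array(P,float).reshape(-1,3),rv,t,K,None)[0].reshape(-1,2)
def snap(n,f):
    im=cv2.cvtColor(r.capture(n),cv2.COLOR_RGB2BGR);cv2.imwrite('pics/'+f,im);return im
E
python3 - <<'E'
from h import *
for n in('scene','top'):
    snap(n,n+'0.png');o,d=ray(n,320,240);print(n,o,d,cal(n)[0][0,0])
print(r.observe())
E
```

```text
scene [1.58209446 1.15794697 1.37030486] [-0.49974229 -0.61442099 -0.61074773] 610.6467233905462
top [ 0.25206825 -0.00603461  1.93952274] [ 0.21460292  0.01471786 -0.9766406 ] 504.1011364337519
{'clock': 0.1, 'qpos': array([-1.25259515,  0.332844  , -0.06470651,  1.46084501,  0.02158942,
        1.34989858, -0.08851395]), 'joint_velocities': array([-0.00017937, -0.00066916, -0.0015115 , -0.00275813, -0.00032011,
        0.00024748, -0.00112002]), 'effort': array([ 1.94096239e-03, -6.24541283e+01,  2.51621293e-02, -3.90706265e+01,
       -6.13111281e-02,  3.66889732e-02,  1.09576133e-04]), 'eef_pos': array([0.2087827 , 0.58873246, 0.22181734]), 'orientation': array([-3.14029344e+00,  4.50802580e-05,  2.80080035e+00]), 'ft_force': array([ 0.06034763,  0.0302734 , -0.05707429]), 'ft_torque': array([ 0.03029481, -0.00227037, -0.00435034]), 'finger_gap': 0.9963987739179531}
```

View pics/scene0.png

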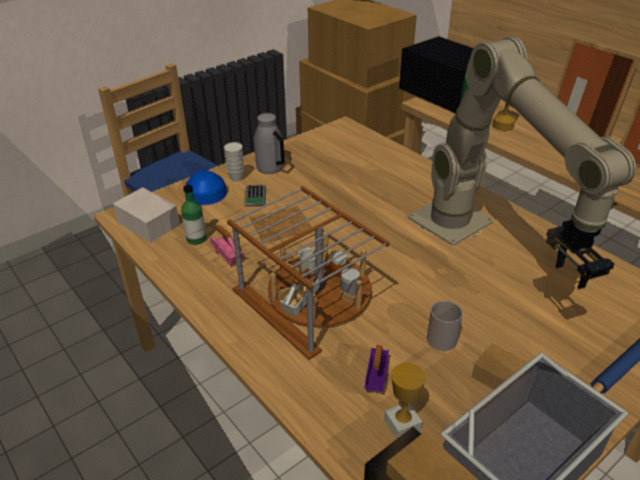

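View pics/top0.png

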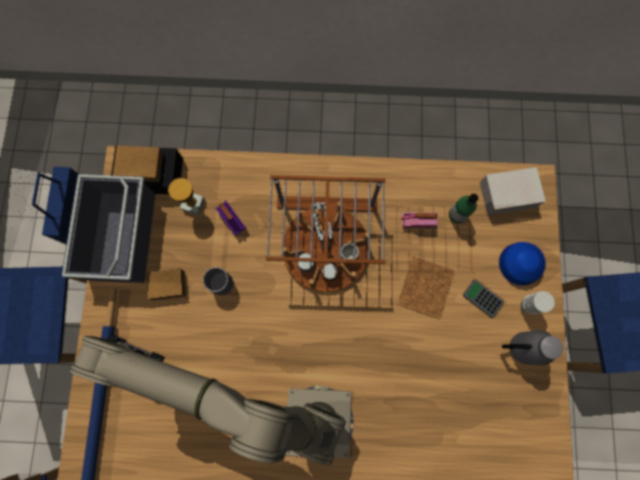

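The top view shows the carousel at about (328,245), with the chute at its back near (320,225). The jar is at (218,281) and the mat at (427,288). The purple and pink look-alikes are at (231,219) and (420,220).

Run:
```python
from h import *
a=cv2.imread('pics/top0.png')[170:330,200:460]
b=cv2.imread('pics/scene0.png')[180:360,220:470]
a=cv2.resize(a,(780,480),interpolation=cv2.INTER_CUBIC)
cv2.imwrite('pics/c1.png',a)
cv2.imwrite('pics/c2.png',cv2.resize(b,(800,576),interpolation=cv2.INTER_CUBIC))
for u,v,z in[(268,261,.282),(385,263,.282),(274,179,.282),(385,180,.282),(218,281,.06)]:print(u,v,onz('top',u,v,z))
im=cv2.imread('pics/top0.png');hsv=cv2.cvtColor(im,cv2.COLOR_BGR2HSV)
print([tuple(hsv[v,u]) for u,v in[(427,288),(415,280),(440,350)]])
```

```text
268 261 [0.53682067 0.18882058 0.282     ]
385 263 [ 0.54766414 -0.20116225  0.282     ]
274 179 [0.82498011 0.18797225 0.282     ]
385 180 [ 0.83887755 -0.19593546  0.282     ]
218 281 [0.49066184 0.39673509 0.06      ]
[(np.uint8(15), np.uint8(155), np.uint8(115)), (np.uint8(14), np.uint8(154), np.uint8(124)), (np.uint8(16), np.uint8(138), np.uint8(150))]
```

View pics/c1.png

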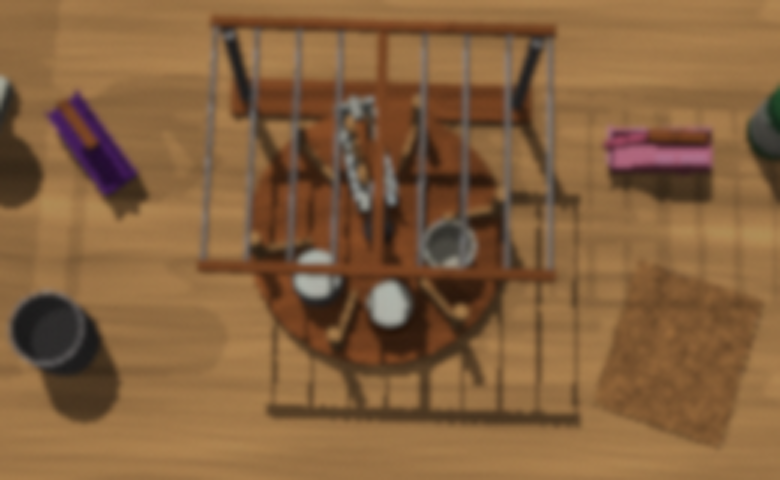

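View pics/c2.png

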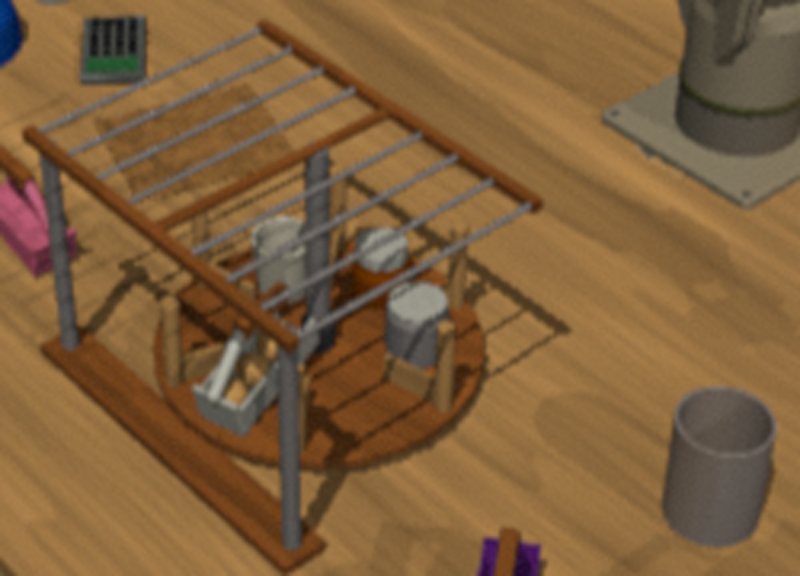

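The crops show six post tops in the top crop at (335,335), (460,312), (500,198), (416,100), (303,132) and (256,238). The chute sits in the back bay between (303,132) and (416,100). The mug, tin and candle sit in the front and right bays.

Run:
```python
from h import *
from scipy.optimize import least_squares
f=lambda x,y,z:onz('top',x/3+200,y/3+170,z)
P=np.array([f(*p,.135)for p in[(335,335),(460,312),(500,198),(416,100),(303,132),(256,238)]])
# circle fit radius .155 with 60deg pitch (clockwise in image = -angle)
def res(q):
    a=q[2]-np.arange(6)*np.pi/3*q[3]
    return (P[:,:2]-np.c_[q[0]+.155*np.cos(a),q[1]+.155*np.sin(a)]).ravel()
for s in(1,-1):
    best=min((least_squares(lambda q:res([*q,s]),[P[:,0].mean(),P[:,1].mean(),a]) for a in(0,2,4)),key=lambda b:b.cost)
    print(s,best.x,np.degrees(best.x[2]),best.cost**.5)
print(P.round(3))
R=[f(*p,.282) for p in[(200,267),(553,275),(213,21),(553,31)]]
for x in R:print(x.round(4))
d=R[0]-R[1];d2=R[2]-R[3];print('yaw',[np.degrees(np.arctan2(-e[0],e[1])) for e in(d,d2)])
# rear edge bars via scene? mat
M=[f(*p,.004) for p in[(648,262),(763,300),(720,447),(597,402)]]
print('mat',np.round(M,3),np.mean(M,0), [np.degrees(np.arctan2(*(M[i]-M[j])[[1,0]])) for i,j in((0,3),(1,2),(0,1),(3,2))],[np.linalg.norm(M[i]-M[(i+1)%4]) for i in range(4)])
im=cv2.imread('pics/top0.png')
print('jar rim', f(49,331,.12), 'left/right',f(11,331,.12),f(86,331,.12))
print('scene jar rim',onz('scene',220+720*250/800,180+423*180/576,.12))
print('chute', [f(*p,.05) for p in[(355,105),(378,205)]])
```

```text
1 [ 6.39543124e-01 -1.68399130e-03  2.88357771e+00] 165.21683265117096 0.3734787521753499
-1 [ 6.39543124e-01 -1.68399130e-03  2.84514672e+00] 163.01489935638344 0.011036633109698763
[[ 0.494  0.044  0.135]
 [ 0.528 -0.105  0.135]
 [ 0.671 -0.149  0.135]
 [ 0.792 -0.042  0.135]
 [ 0.744  0.096  0.135]
 [ 0.608  0.146  0.135]]
[0.5434 0.1937 0.282 ]
[ 0.5521 -0.1989  0.282 ]
[0.8318 0.1988 0.282 ]
[ 0.8376 -0.1937  0.282 ]
yaw [np.float64(1.2689238421667866), np.float64(0.8429729280149035)]
mat [[ 0.625 -0.354  0.004]
 [ 0.582 -0.503  0.004]
 [ 0.391 -0.447  0.004]
 [ 0.441 -0.29   0.004]] [ 0.50966721 -0.3986664   0.004     ] [np.float64(-19.19084184237334), np.float64(-16.567134382544374), np.float64(73.79894273237282), np.float64(72.34515388681007)] [np.float64(0.15514202450493028), np.float64(0.19913756538584332), np.float64(0.16410560621673206), np.float64(0.19523577519060778)]
jar rim [0.48519766 0.39013501 0.12      ] left/right [0.48313131 0.43600793 0.12      ] [0.48720994 0.34546243 0.12      ]
scene jar rim [0.49868282 0.3969494  0.12      ]
chute [array([0.80655316, 0.03541123, 0.05      ]), array([ 6.74854746e-01, -2.77483781e-04,  5.00000000e-02])]
```

Run:
```python
from h import *
# rotation to jaws along y, lean 35
R0=Ro.from_euler('xyz',r.observe()['orientation'])
Rt=Ro.from_euler('y',-35,degrees=True)*Ro.from_euler('xyz',[np.pi,0,np.pi])
print('rotvec',(Rt*R0.inv()).as_rotvec(degrees=True))
p0=r.observe()['eef_pos'];a=np.radians(163)
for off in(0,):
    print(np.array([.640+.155*np.cos(a)+.011,-.0015+.155*np.sin(a),.098])-p0)
A=np.array([.640,-.0015])
for a in(163,167,173,180,187,194,201,208,214,219,222,223):
    print(a,(.155*np.array([np.cos(np.radians(a))-np.cos(np.radians(163)),np.sin(np.radians(a))-np.sin(np.radians(163))])).round(4))
# jar refine: silhouettes rim ellipse
for n,roi in(('top',(195,255,260,305)),('scene',(420,295,470,355))):
    im=cv2.imread(f'pics/{n}0.png');hsv=cv2.cvtColor(im,cv2.COLOR_BGR2HSV)
    m=(hsv[...,1]<60).astype(np.uint8);k=np.zeros_like(m);x0,y0,x1,y1=roi;k[y0:y1,x0:x1]=m[y0:y1,x0:x1]
    c=max(cv2.findContours(k,0,2)[0],key=cv2.contourArea);print(n,cv2.boundingRect(c),cv2.contourArea(c))
```

```text
rotvec [ -5.89135963 -34.6664743   18.9354654 ]
[ 0.29399006 -0.54491485 -0.12381734]
163 [0. 0.]
167 [-0.0028 -0.0105]
173 [-0.0056 -0.0264]
180 [-0.0068 -0.0453]
187 [-0.0056 -0.0642]
194 [-0.0022 -0.0828]
201 [ 0.0035 -0.1009]
208 [ 0.0114 -0.1181]
214 [ 0.0197 -0.132 ]
219 [ 0.0278 -0.1429]
222 [ 0.033 -0.149]
223 [ 0.0349 -0.151 ]
top (204, 268, 28, 26) 520.0
scene (431, 301, 31, 49) 1050.5
```

>>> {"name": "play_rows", "arguments": {
  "steps": [
    {"tx": 0.02,"ty": -0.05,"tz": 0.03},
    {"tx": 0.04,"ty": -0.11,"tz": 0.06,"rx": -0.6,"ry": -3.5,"rz": 1.9},
    {"tx": 0.06,"ty": -0.17,"tz": 0.08,"rx": -1.2,"ry": -7,"rz": 3.8},
    {"tx": 0.08,"ty": -0.22,"tz": 0.08,"rx": -1.8,"ry": -10.4,"rz": 5.7},
    {"tx": 0.1,"ty": -0.28,"tz": 0.08,"rx": -2.4,"ry": -14,"rz": 7.6},
    {"tx": 0.12,"ty": -0.34,"tz": 0.08,"rx": -3.5,"ry": -21,"rz": 11.4},
    {"tx": 0.14,"ty": -0.4,"tz": 0.06,"rx": -4.7,"ry": -28,"rz": 15.2},
    {"tx": 0.16,"ty": -0.45,"tz": 0.03,"rx": -5.9,"ry": -34.7,"rz": 18.9},
    {"tx": 0.175,"ty": -0.5,"tz": 0.0,"rx": -5.9,"ry": -34.7,"rz": 18.9},
    {"tx": 0.19,"ty": -0.545,"tz": -0.03,"rx": -5.9,"ry": -34.7,"rz": 18.9}
  ],
  "grip": 100,
  "force": 8
}}

```text
invalid input
```

>>> {"name": "play_rows", "arguments": {
  "steps": [
    {"tx": 0.02,"ty": -0.05,"tz": 0.03,"rx": 0,"ry": 0,"rz": 0},
    {"tx": 0.04,"ty": -0.11,"tz": 0.06,"rx": -0.6,"ry": -3.5,"rz": 1.9},
    {"tx": 0.06,"ty": -0.17,"tz": 0.08,"rx": -1.2,"ry": -7,"rz": 3.8},
    {"tx": 0.08,"ty": -0.22,"tz": 0.08,"rx": -1.8,"ry": -10.4,"rz": 5.7},
    {"tx": 0.1,"ty": -0.28,"tz": 0.08,"rx": -2.4,"ry": -14,"rz": 7.6},
    {"tx": 0.12,"ty": -0.34,"tz": 0.08,"rx": -3.5,"ry": -21,"rz": 11.4},
    {"tx": 0.14,"ty": -0.4,"tz": 0.06,"rx": -4.7,"ry": -28,"rz": 15.2},
    {"tx": 0.16,"ty": -0.45,"tz": 0.03,"rx": -5.9,"ry": -34.7,"rz": 18.9},
    {"tx": 0.175,"ty": -0.5,"tz": 0,"rx": -5.9,"ry": -34.7,"rz": 18.9},
    {"tx": 0.19,"ty": -0.545,"tz": -0.03,"rx": -5.9,"ry": -34.7,"rz": 18.9}
  ],
  "grip": 100,
  "force": 8
}}

```text
clock: 1.35
eef_pos: [0.3937, 0.1517, 0.2267]
orientation: [-3.118, 0.591, 3.115]
ft_force: [1.7, -2.3, 2.4]
finger_gap: 0.608
```

>>> {"name": "play_rows", "arguments": {
  "steps": [
    {"tx": 0,"ty": 0,"tz": 0,"rx": 0,"ry": 0,"rz": 0},
    {"tx": 0,"ty": -0.03,"tz": -0.02,"rx": 0,"ry": 0,"rz": 0},
    {"tx": 0,"ty": -0.07,"tz": -0.05,"rx": 0,"ry": 0,"rz": 0},
    {"tx": 0,"ty": -0.105,"tz": -0.08,"rx": 0,"ry": 0,"rz": 0},
    {"tx": 0,"ty": -0.105,"tz": -0.08,"rx": 0,"ry": 0,"rz": 0}
  ]
}}

```text
clock: 1.98
eef_pos: [0.4124, 0.0896, 0.1742]
orientation: [-3.12, 0.546, 3.137]
ft_force: [0.8, 1.4, 0.0]
finger_gap: 0.606
```

Run:
```python
from h import *
snap('top','t1.png');print(r.observe()['eef_pos'],r.observe()['orientation'],r.observe()['qpos'].round(2))
im=cv2.imread('pics/t1.png');cv2.imwrite('pics/c3.png',np.hstack([cv2.resize(im[230:340,260:390],(520,440),interpolation=cv2.INTER_CUBIC),cv2.resize(im[255:310,190:250],(240,440)) ]))
```

```text
[0.41304527 0.08499405 0.17310013] [-3.11966253  0.54480298  3.12921458] [ 0.09 -0.5  -0.5   2.41  0.01  0.68  1.13]
```

View pics/c3.png

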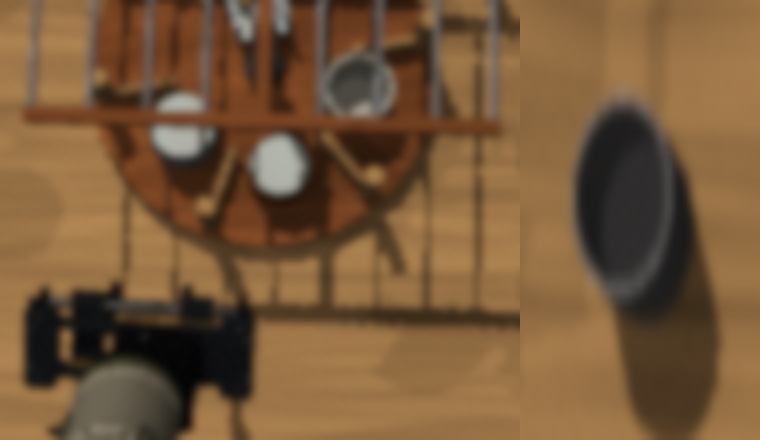

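The arm is at its joint 2 and joint 4 limits, folded too close to the base, so I'll come at the post from above and further out. The front post top is at full-image (311.7,281.3), unchanged.

>>> {"name": "play_rows", "arguments": {
  "steps": [
    {"tx": 0.03,"ty": -0.01,"tz": 0.01,"rx": 0,"ry": 0,"rz": 0},
    {"tx": 0.06,"ty": -0.025,"tz": 0.01,"rx": 0,"ry": 0,"rz": 0},
    {"tx": 0.08,"ty": -0.04,"tz": 0,"rx": 0,"ry": 0,"rz": 0},
    {"tx": 0.08,"ty": -0.04,"tz": 0,"rx": 0,"ry": 0,"rz": 0},
    {"tx": 0.08,"ty": -0.04,"tz": 0,"rx": 0,"ry": 0,"rz": 0}
  ]
}}

```text
clock: 2.65
eef_pos: [0.4919, 0.0497, 0.174]
orientation: [-3.12, 0.545, 3.136]
ft_force: [0.8, 0.2, 0.1]
finger_gap: 0.606
```

Run:
```python
from h import *
o=r.observe();print(o['eef_pos'],o['orientation'],o['qpos'].round(2))
print(onz('top',311.75,281.2,.135))
R=Ro.from_euler('xyz',o['orientation']).as_matrix();print(R.round(3))
```

```text
[0.49186583 0.04971886 0.17402806] [-3.11960761  0.54544975  3.13582015] [ 0.14 -0.28 -0.41  2.29  0.1   0.59  1.21]
[0.49559028 0.043778   0.135     ]
[[-0.855  0.017  0.519]
 [ 0.005  1.    -0.025]
 [-0.519 -0.019 -0.855]]
```

>>> {"name": "play_rows", "arguments": {
  "steps": [
    {"tx": 0.006,"ty": -0.006,"tz": -0.02,"rx": 0,"ry": 0,"rz": 0},
    {"tx": 0.01,"ty": -0.006,"tz": -0.05,"rx": 0,"ry": 0,"rz": 0},
    {"tx": 0.012,"ty": -0.006,"tz": -0.074,"rx": 0,"ry": 0,"rz": 0},
    {"tx": 0.012,"ty": -0.006,"tz": -0.074,"rx": 0,"ry": 0,"rz": 0}
  ]
}}

```text
clock: 3.15
eef_pos: [0.503, 0.0428, 0.0988]
orientation: [-3.119, 0.543, 3.136]
ft_force: [0.2, -0.2, -0.4]
finger_gap: 0.607
```

>>> {"name": "play_rows", "arguments": {
  "steps": [
    {"tx": 0,"ty": 0,"tz": 0,"rx": 0,"ry": 0,"rz": 0},
    {"tx": 0,"ty": 0,"tz": 0,"rx": 0,"ry": 0,"rz": 0}
  ],
  "grip": 185
}}

```text
clock: 3.4
eef_pos: [0.5049, 0.0424, 0.1013]
orientation: [-3.119, 0.548, 3.134]
ft_force: [0.7, -0.6, 0.6]
finger_gap: 0.463
```

Run:
```python
from h import *
o=r.observe();print(o['eef_pos'],o['orientation'],o['qpos'].round(2),o['ft_force'],o['finger_gap'])
```

```text
[0.50486923 0.04235829 0.10133944] [-3.11913899  0.54797104  3.13405518] [ 0.22 -0.13 -0.49  2.35  0.29  0.4   1.04] [ 0.65101901 -0.571197    0.59936338] 0.46291230123994737
```

>>> {"name": "play_rows", "arguments": {
  "steps": [
    {"tx": 0,"ty": 0,"tz": 0,"rx": 0,"ry": 0,"rz": 0},
    {"tx": -0.001,"ty": -0.004,"tz": 0,"rx": 0,"ry": 0,"rz": 0},
    {"tx": -0.003,"ty": -0.011,"tz": 0,"rx": 0,"ry": 0,"rz": 0},
    {"tx": -0.0045,"ty": -0.02,"tz": 0,"rx": 0,"ry": 0,"rz": 0},
    {"tx": -0.006,"ty": -0.031,"tz": 0,"rx": 0,"ry": 0,"rz": 0},
    {"tx": -0.007,"ty": -0.043,"tz": 0,"rx": 0,"ry": 0,"rz": 1},
    {"tx": -0.0065,"ty": -0.056,"tz": 0,"rx": 0,"ry": 0,"rz": 3},
    {"tx": -0.005,"ty": -0.069,"tz": 0,"rx": 0,"ry": 0,"rz": 5},
    {"tx": -0.002,"ty": -0.083,"tz": 0,"rx": 0,"ry": 0,"rz": 7},
    {"tx": 0.0015,"ty": -0.096,"tz": 0,"rx": 0,"ry": 0,"rz": 9}
  ]
}}

```text
clock: 4.65
eef_pos: [0.5055, -0.0546, 0.0998]
orientation: [-3.119, 0.546, -2.991]
ft_force: [1.4, 1.8, -1.5]
finger_gap: 0.275
```

Run:
```python
from h import *
o=r.observe();print(o['eef_pos'],o['orientation'],o['qpos'].round(2),o['ft_force'],o['finger_gap'])
```

```text
[ 0.50553431 -0.05458397  0.09980932] [-3.11942398  0.54582469 -2.99144712] [ 0.09 -0.13 -0.    2.36 -0.27  0.38  2.03] [ 1.39345974  1.8124737  -1.52685464] 0.2747352879425523
```

>>> {"name": "play_rows", "arguments": {
  "steps": [
    {"tx": 0.004,"ty": -0.012,"tz": 0,"rx": 0,"ry": 0,"rz": 0},
    {"tx": 0.0095,"ty": -0.023,"tz": 0,"rx": 0,"ry": 0,"rz": 0},
    {"tx": 0.016,"ty": -0.033,"tz": 0,"rx": 0,"ry": 0,"rz": 0},
    {"tx": 0.0225,"ty": -0.042,"tz": 0,"rx": 0,"ry": 0,"rz": 0},
    {"tx": 0.028,"ty": -0.049,"tz": 0,"rx": 0,"ry": 0,"rz": 0},
    {"tx": 0.031,"ty": -0.053,"tz": 0,"rx": 0,"ry": 0,"rz": 0},
    {"tx": 0.032,"ty": -0.0545,"tz": 0,"rx": 0,"ry": 0,"rz": 0},
    {"tx": 0.032,"ty": -0.0545,"tz": 0,"rx": 0,"ry": 0,"rz": 0}
  ]
}}

```text
clock: 5.65
eef_pos: [0.5377, -0.1085, 0.0998]
orientation: [-3.119, 0.546, -2.992]
ft_force: [0.1, -0.5, -0.4]
finger_gap: 0.276
```

>>> {"name": "play_rows", "arguments": {
  "steps": [
    {"tx": 0,"ty": 0,"tz": 0,"rx": 0,"ry": 0,"rz": 0},
    {"tx": 0,"ty": 0,"tz": 0,"rx": 0,"ry": 0,"rz": 0},
    {"tx": -0.005,"ty": 0,"tz": 0.03,"rx": 0,"ry": 0,"rz": -2},
    {"tx": -0.02,"ty": 0,"tz": 0.075,"rx": 0,"ry": 0,"rz": -5},
    {"tx": -0.035,"ty": 0.03,"tz": 0.085,"rx": 0,"ry": 0,"rz": -9},
    {"tx": -0.035,"ty": 0.07,"tz": 0.085,"rx": 0,"ry": 0,"rz": -9},
    {"tx": -0.035,"ty": 0.11,"tz": 0.085,"rx": 0,"ry": 0,"rz": -9},
    {"tx": -0.035,"ty": 0.145,"tz": 0.085,"rx": 0,"ry": 0,"rz": -9},
    {"tx": -0.035,"ty": 0.15,"tz": 0.085,"rx": 0,"ry": 0,"rz": -9}
  ],
  "grip": 100
}}

```text
clock: 6.78
eef_pos: [0.5027, 0.0436, 0.1851]
orientation: [-3.119, 0.546, 3.137]
ft_force: [0.2, -0.5, 0.2]
finger_gap: 0.605
```

Run:
```python
from h import *
o=r.observe();print(o['eef_pos'],o['orientation'],o['qpos'].round(2),o['ft_force'],o['finger_gap'])
snap('top','t2.png');im=cv2.imread('pics/t2.png');cv2.imwrite('pics/c4.png',cv2.resize(im[190:330,255:405],(750,700),interpolation=cv2.INTER_CUBIC)[:600])
```

```text
[0.5026723  0.0436025  0.18509921] [-3.11850061  0.54641458  3.13735151] [ 0.14 -0.27 -0.38  2.26  0.1   0.61  1.24] [ 0.20041217 -0.51457173  0.2383793 ] 0.6052388392774044
```

View pics/c4.png

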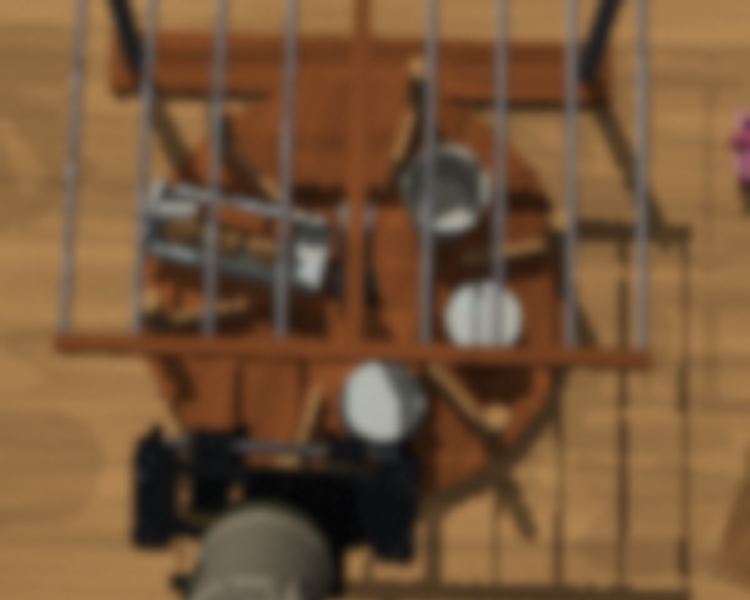

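The first stroke turned the deck about 60°. The chute is now at the left, near crop (235,240), and the right front post is at (495,420). I'll repeat the stroke.

>>> {"name": "play_rows", "arguments": {
  "steps": [
    {"tx": 0,"ty": -0.001,"tz": -0.03,"rx": 0,"ry": 0,"rz": 0},
    {"tx": 0,"ty": -0.001,"tz": -0.065,"rx": 0,"ry": 0,"rz": 0},
    {"tx": 0.001,"ty": -0.001,"tz": -0.085,"rx": 0,"ry": 0,"rz": 0},
    {"tx": 0.001,"ty": -0.001,"tz": -0.085,"rx": 0,"ry": 0,"rz": 0}
  ]
}}

```text
clock: 7.32
eef_pos: [0.5026, 0.0391, 0.0982]
orientation: [-3.119, 0.542, 3.132]
ft_force: [-0.1, -0.5, -0.0]
finger_gap: 0.611
```

>>> {"name": "play_rows", "arguments": {
  "steps": [
    {"tx": 0,"ty": 0,"tz": 0,"rx": 0,"ry": 0,"rz": 0},
    {"tx": 0,"ty": 0,"tz": 0,"rx": 0,"ry": 0,"rz": 0},
    {"tx": 0,"ty": 0,"tz": 0,"rx": 0,"ry": 0,"rz": 0},
    {"tx": -0.001,"ty": -0.004,"tz": 0,"rx": 0,"ry": 0,"rz": 0},
    {"tx": -0.003,"ty": -0.011,"tz": 0,"rx": 0,"ry": 0,"rz": 0},
    {"tx": -0.0045,"ty": -0.02,"tz": 0,"rx": 0,"ry": 0,"rz": 0},
    {"tx": -0.006,"ty": -0.031,"tz": 0,"rx": 0,"ry": 0,"rz": 0},
    {"tx": -0.007,"ty": -0.043,"tz": 0,"rx": 0,"ry": 0,"rz": 1},
    {"tx": -0.0065,"ty": -0.056,"tz": 0,"rx": 0,"ry": 0,"rz": 3},
    {"tx": -0.005,"ty": -0.069,"tz": 0,"rx": 0,"ry": 0,"rz": 5}
  ],
  "grip": 185
}}

```text
clock: 8.57
eef_pos: [0.4985, -0.029, 0.0999]
orientation: [-3.119, 0.546, -3.061]
ft_force: [-0.1, 1.2, 0.6]
finger_gap: 0.275
```

>>> {"name": "play_rows", "arguments": {
  "steps": [
    {"tx": 0.003,"ty": -0.014,"tz": 0,"rx": 0,"ry": 0,"rz": 2},
    {"tx": 0.0065,"ty": -0.027,"tz": 0,"rx": 0,"ry": 0,"rz": 4},
    {"tx": 0.0105,"ty": -0.039,"tz": 0,"rx": 0,"ry": 0,"rz": 4},
    {"tx": 0.016,"ty": -0.05,"tz": 0,"rx": 0,"ry": 0,"rz": 4},
    {"tx": 0.0225,"ty": -0.06,"tz": 0,"rx": 0,"ry": 0,"rz": 4},
    {"tx": 0.029,"ty": -0.069,"tz": 0,"rx": 0,"ry": 0,"rz": 4},
    {"tx": 0.0345,"ty": -0.076,"tz": 0,"rx": 0,"ry": 0,"rz": 4},
    {"tx": 0.0375,"ty": -0.08,"tz": 0,"rx": 0,"ry": 0,"rz": 4},
    {"tx": 0.0385,"ty": -0.0815,"tz": 0,"rx": 0,"ry": 0,"rz": 4},
    {"tx": 0.0385,"ty": -0.0815,"tz": 0,"rx": 0,"ry": 0,"rz": 4}
  ]
}}

```text
clock: 9.82
eef_pos: [0.5372, -0.11, 0.0998]
orientation: [-3.119, 0.546, -2.992]
ft_force: [-0.7, -0.2, -0.3]
finger_gap: 0.274
```

>>> {"name": "play_rows", "arguments": {
  "steps": [
    {"tx": 0,"ty": 0,"tz": 0,"rx": 0,"ry": 0,"rz": 0},
    {"tx": 0,"ty": 0,"tz": 0,"rx": 0,"ry": 0,"rz": 0},
    {"tx": -0.005,"ty": 0,"tz": 0.03,"rx": 0,"ry": 0,"rz": -2},
    {"tx": -0.02,"ty": 0,"tz": 0.075,"rx": 0,"ry": 0,"rz": -5},
    {"tx": -0.035,"ty": 0.03,"tz": 0.085,"rx": 0,"ry": 0,"rz": -9},
    {"tx": -0.035,"ty": 0.07,"tz": 0.085,"rx": 0,"ry": 0,"rz": -9},
    {"tx": -0.035,"ty": 0.11,"tz": 0.085,"rx": 0,"ry": 0,"rz": -9},
    {"tx": -0.035,"ty": 0.145,"tz": 0.085,"rx": 0,"ry": 0,"rz": -9},
    {"tx": -0.035,"ty": 0.15,"tz": 0.085,"rx": 0,"ry": 0,"rz": -9}
  ],
  "grip": 100
}}

```text
clock: 10.95
eef_pos: [0.5022, 0.0421, 0.1851]
orientation: [-3.119, 0.546, 3.137]
ft_force: [-0.1, 0.2, 0.2]
finger_gap: 0.609
```

Run:
```python
from h import *
o=r.observe();print(o['eef_pos'],o['orientation'],o['qpos'].round(2),o['ft_force'],o['finger_gap'])
snap('top','t3.png');im=cv2.imread('pics/t3.png');cv2.imwrite('pics/c5.png',cv2.resize(im[190:330,255:405],(750,700),interpolation=cv2.INTER_CUBIC)[:600])
```

```text
[0.50217371 0.04207889 0.18508108] [-3.118521    0.54634066  3.13728865] [ 0.13 -0.27 -0.37  2.26  0.1   0.61  1.24] [-0.06515734  0.22226179  0.21448051] 0.6089505961399926
```

View pics/c5.png

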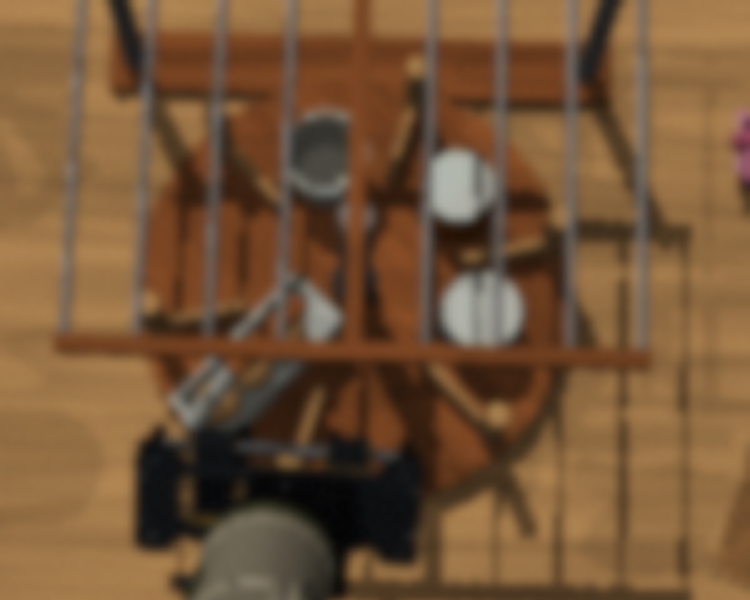

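The second stroke worked too: the chute is at front-left, near crop (255,360), with the balls still in it. One shorter stroke will bring it to the front.

>>> {"name": "play_rows", "arguments": {
  "steps": [
    {"tx": 0,"ty": 0,"tz": -0.03,"rx": 0,"ry": 0,"rz": 0},
    {"tx": 0,"ty": 0,"tz": -0.065,"rx": 0,"ry": 0,"rz": 0},
    {"tx": 0.001,"ty": 0,"tz": -0.085,"rx": 0,"ry": 0,"rz": 0},
    {"tx": 0.001,"ty": 0,"tz": -0.085,"rx": 0,"ry": 0,"rz": 0}
  ]
}}

```text
clock: 11.5
eef_pos: [0.5021, 0.0386, 0.0982]
orientation: [-3.119, 0.542, 3.132]
ft_force: [0.3, -0.9, 0.1]
finger_gap: 0.607
```

>>> {"name": "play_rows", "arguments": {
  "steps": [
    {"tx": 0,"ty": 0,"tz": 0,"rx": 0,"ry": 0,"rz": 0},
    {"tx": 0,"ty": 0,"tz": 0,"rx": 0,"ry": 0,"rz": 0},
    {"tx": 0,"ty": 0,"tz": 0,"rx": 0,"ry": 0,"rz": 0},
    {"tx": -0.001,"ty": -0.004,"tz": 0,"rx": 0,"ry": 0,"rz": 0},
    {"tx": -0.003,"ty": -0.011,"tz": 0,"rx": 0,"ry": 0,"rz": 0},
    {"tx": -0.0045,"ty": -0.02,"tz": 0,"rx": 0,"ry": 0,"rz": 0},
    {"tx": -0.006,"ty": -0.031,"tz": 0,"rx": 0,"ry": 0,"rz": 0},
    {"tx": -0.007,"ty": -0.043,"tz": 0,"rx": 0,"ry": 0,"rz": 1},
    {"tx": -0.0065,"ty": -0.056,"tz": 0,"rx": 0,"ry": 0,"rz": 3},
    {"tx": -0.005,"ty": -0.069,"tz": 0,"rx": 0,"ry": 0,"rz": 5}
  ],
  "grip": 185
}}

```text
clock: 12.75
eef_pos: [0.4981, -0.0295, 0.0999]
orientation: [-3.119, 0.546, -3.061]
ft_force: [-0.3, 1.2, -0.8]
finger_gap: 0.271
```

>>> {"name": "play_rows", "arguments": {
  "steps": [
    {"tx": 0.003,"ty": -0.013,"tz": 0,"rx": 0,"ry": 0,"rz": 2},
    {"tx": 0.006,"ty": -0.025,"tz": 0,"rx": 0,"ry": 0,"rz": 4},
    {"tx": 0.0095,"ty": -0.036,"tz": 0,"rx": 0,"ry": 0,"rz": 4},
    {"tx": 0.0135,"ty": -0.046,"tz": 0,"rx": 0,"ry": 0,"rz": 4},
    {"tx": 0.0175,"ty": -0.053,"tz": 0,"rx": 0,"ry": 0,"rz": 4},
    {"tx": 0.0195,"ty": -0.057,"tz": 0,"rx": 0,"ry": 0,"rz": 4},
    {"tx": 0.02,"ty": -0.058,"tz": 0,"rx": 0,"ry": 0,"rz": 4},
    {"tx": 0.02,"ty": -0.058,"tz": 0,"rx": 0,"ry": 0,"rz": 4}
  ]
}}

```text
clock: 13.75
eef_pos: [0.5181, -0.0869, 0.0998]
orientation: [-3.119, 0.546, -2.992]
ft_force: [0.1, -0.4, -0.4]
finger_gap: 0.278
```

>>> {"name": "play_rows", "arguments": {
  "steps": [
    {"tx": 0,"ty": 0,"tz": 0,"rx": 0,"ry": 0,"rz": 0},
    {"tx": 0,"ty": 0,"tz": 0,"rx": 0,"ry": 0,"rz": 0},
    {"tx": -0.005,"ty": 0,"tz": 0.03,"rx": 0,"ry": 0,"rz": -2},
    {"tx": -0.02,"ty": 0,"tz": 0.075,"rx": 0,"ry": 0,"rz": -5},
    {"tx": -0.035,"ty": -0.03,"tz": 0.1,"rx": 0,"ry": 0,"rz": -9},
    {"tx": -0.035,"ty": -0.07,"tz": 0.12,"rx": 0,"ry": 0,"rz": -9},
    {"tx": -0.035,"ty": -0.09,"tz": 0.12,"rx": 0,"ry": 0,"rz": -9}
  ],
  "grip": 100
}}

```text
clock: 14.62
eef_pos: [0.4837, -0.1793, 0.2223]
orientation: [-3.118, 0.55, 3.132]
ft_force: [0.1, -0.3, -0.9]
finger_gap: 0.608
```

Run:
```python
from h import *
o=r.observe();print(o['eef_pos'],o['orientation'],o['qpos'].round(2),o['ft_force'],o['finger_gap'])
a=snap('top','t4.png');b=snap('scene','s4.png')
cv2.imwrite('pics/c6.png',np.hstack([cv2.resize(a[200:320,265:345],(400,600),interpolation=cv2.INTER_CUBIC),cv2.resize(b[200:320,300:380],(400,600),interpolation=cv2.INTER_CUBIC)]))
```

```text
[ 0.48371997 -0.17925158  0.22227927] [-3.11803789  0.54967313  3.1323924 ] [ 0.18 -0.29  0.17  2.2  -0.17  0.71  2.01] [ 0.05332618 -0.2619129  -0.94657156] 0.608169694047731
```

View pics/c6.png

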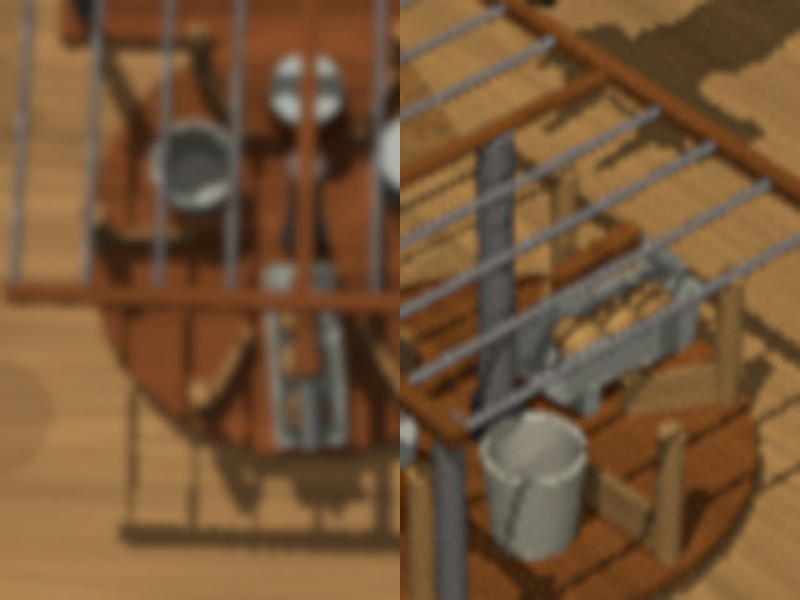

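The chute now faces the front with all three balls in it. In the top image the bar's rear end is at about (327,275), and in the scene image the rear end is at about (348,247).

Run:
```python
from h import *
print('bar rear end',onz('top',265+309/5,200+377/5,.140), 'rear wall',onz('top',265+308/5,200+445/5,.065),'walls',onz('top',265+265/5,289,.07),onz('top',265+348/5,289,.07))
print('spout corners',onz('top',265+268/5,200+265/5,.095),onz('top',265+332/5,200+265/5,.095))
print('post left',onz('top',265+200/5,200+393/5,.135))
# predicted
for a in(178,180,182,184):
    c=np.cos(np.radians(a));s=np.sin(np.radians(a));A=np.array([.640,-.0015])
    g=A+.090*np.array([c,s]); e=A+.125*np.array([c,s]);w=A+.165*np.array([c,s])
    P=[[*e,.140],[*w,.065]];print(a,'grip',g.round(4),'end',e.round(4),'px top',proj('top',P).round(1).tolist(),'scene end',proj('scene',[[*e,.140]]).round(1).tolist())
# jar: both views; fit rim by bbox in t4
for n,roi in(('top',(195,255,260,305)),('scene',(420,290,475,355))):
    im=cv2.imread(f"pics/{n[0]}4.png");hsv=cv2.cvtColor(im,cv2.COLOR_BGR2HSV)
    m=(hsv[...,1]<90).astype(np.uint8);k=np.zeros_like(m);x0,y0,x1,y1=roi;k[y0:y1,x0:x1]=m[y0:y1,x0:x1]
    c=max(cv2.findContours(k,0,2)[0],key=cv2.contourArea);print(n,cv2.boundingRect(c),cv2.contourArea(c))
    th=np.linspace(0,2*np.pi,60)
    # predicted silhouette bbox for jar centre candidates
    def bb(x,y):
        P=np.array([[x+.046*np.cos(t),y+.046*np.sin(t),z] for z in(0,.12) for t in th]);q=proj(n,P);return np.r_[q.min(0),q.max(0)]
    from scipy.optimize import least_squares
    b=cv2.boundingRect(c);obs=np.array([b[0],b[1],b[0]+b[2]-1,b[1]+b[3]-1])
    s=least_squares(lambda q:bb(*q)-obs,[.487,.395],diff_step=1e-3);print(n,s.x,s.fun)
```

```text
bar rear end [ 0.51830817 -0.00940632  0.14      ] rear wall [ 0.47834411 -0.01101893  0.065     ] walls [0.47630426 0.02091796 0.07      ] [ 0.47907678 -0.04070501  0.07      ]
spout corners [0.60761133 0.02467235 0.095     ] [ 0.60976504 -0.02295916  0.095     ]
post left [0.50390193 0.06854033 0.135     ]
178 grip [0.5501 0.0016] end [0.5151 0.0029] px top [[323.4, 276.1], [322.5, 289.7]] scene end [[350.4, 244.6]]
180 grip [ 0.55   -0.0015] end [ 0.515  -0.0015] px top [[324.6, 276.2], [324.0, 289.8]] scene end [[349.5, 244.0]]
182 grip [ 0.5501 -0.0046] end [ 0.5151 -0.0059] px top [[325.8, 276.2], [325.6, 289.8]] scene end [[348.6, 243.4]]
184 grip [ 0.5502 -0.0078] end [ 0.5153 -0.0102] px top [[327.0, 276.2], [327.1, 289.8]] scene end [[347.7, 242.8]]
top (203, 267, 30, 28) 585.0
top [0.4911428  0.39671841] [-1.01489439 -0.8802993   1.08105337  0.90032563]
scene (428, 301, 35, 50) 1331.5
scene [0.49005311 0.39694161] [-1.22786233 -1.04372323  1.16554182  0.87993488]
```

Two views put the jar at (0.4905, 0.397). The chute's grip is at about (0.551, -0.0075, 0.130), heading about +4°. Approaching along the lean.

>>> {"name": "play_rows", "arguments": {
  "steps": [
    {"tx": 0.005,"ty": 0.03,"tz": 0,"rx": 0,"ry": 0,"rz": 0},
    {"tx": 0.015,"ty": 0.075,"tz": -0.01,"rx": 0,"ry": 0,"rz": 2},
    {"tx": 0.02,"ty": 0.125,"tz": -0.02,"rx": 0,"ry": 0,"rz": 4},
    {"tx": 0.03,"ty": 0.16,"tz": -0.031,"rx": 0,"ry": 0,"rz": 4},
    {"tx": 0.03,"ty": 0.169,"tz": -0.031,"rx": 0,"ry": 0,"rz": 4},
    {"tx": 0.03,"ty": 0.169,"tz": -0.031,"rx": 0,"ry": 0,"rz": 4}
  ]
}}

```text
clock: 15.48
eef_pos: [0.5129, -0.0076, 0.1887]
orientation: [-3.119, 0.545, -3.078]
ft_force: [0.1, -1.0, 0.7]
finger_gap: 0.609
```

Run:
```python
from h import *
o=r.observe();print(o['eef_pos'],o['orientation'],o['qpos'].round(2),o['ft_force'],o['finger_gap'])
R=Ro.from_euler('xyz',o['orientation']).as_matrix()
print('axis',R[:,2],'jaw',R[:,1]);g=np.array([.551,-.0075,.130]);print('shift',g+.019*R[:,2]-o['eef_pos'])
```

```text
[ 0.51291804 -0.0075952   0.18870521] [-3.11872052  0.54528367 -3.07830712] [ 0.12 -0.26 -0.2   2.25 -0.03  0.6   1.57] [ 0.10317648 -0.95018958  0.72715346] 0.6093968938840783
axis [ 0.51893335  0.00996887 -0.85475657] jaw [-0.05138866  0.99848729 -0.01955352]
shift [ 0.04794169  0.00028461 -0.07494559]
```

>>> {"name": "play_rows", "arguments": {
  "steps": [
    {"tx": 0.012,"ty": 0,"tz": -0.019,"rx": 0,"ry": 0,"rz": 0},
    {"tx": 0.027,"ty": 0,"tz": -0.042,"rx": 0,"ry": 0,"rz": 0},
    {"tx": 0.041,"ty": 0,"tz": -0.064,"rx": 0,"ry": 0,"rz": 0},
    {"tx": 0.048,"ty": 0,"tz": -0.075,"rx": 0,"ry": 0,"rz": 0},
    {"tx": 0.048,"ty": 0,"tz": -0.075,"rx": 0,"ry": 0,"rz": 0}
  ]
}}

```text
clock: 16.1
eef_pos: [0.5609, -0.0087, 0.1133]
orientation: [-3.119, 0.544, -3.081]
ft_force: [0.2, -0.4, 0.5]
finger_gap: 0.607
```

Run:
```python
from h import *
o=r.observe();print(o['eef_pos'],o['ft_force'],o['finger_gap'])
a=snap('top','t5.png');b=snap('scene','s5.png')
cv2.imwrite('pics/c7.png',np.hstack([cv2.resize(a[230:310,295:355],(400,533),interpolation=cv2.INTER_CUBIC),cv2.resize(b[220:300,310:370],(400,533),interpolation=cv2.INTER_CUBIC)]))
```

```text
[ 0.56087859 -0.00870846  0.11329007] [ 0.24063185 -0.35890863  0.54838451] 0.6066974194810858
```

View pics/c7.png

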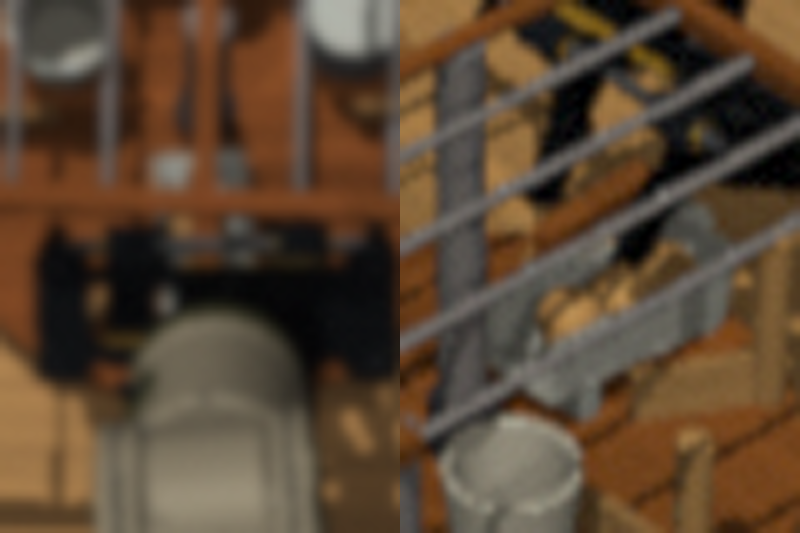

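The fingers straddle the bar on both sides, at about (540,110) and (650,210) in the right half. Closing, then a small test lift.

>>> {"name": "play_rows", "arguments": {
  "steps": [
    {"tx": 0,"ty": 0,"tz": 0,"rx": 0,"ry": 0,"rz": 0},
    {"tx": 0,"ty": 0,"tz": 0,"rx": 0,"ry": 0,"rz": 0},
    {"tx": 0,"ty": 0,"tz": 0,"rx": 0,"ry": 0,"rz": 0},
    {"tx": 0,"ty": 0,"tz": 0,"rx": 0,"ry": 0,"rz": 0},
    {"tx": 0,"ty": 0,"tz": 0,"rx": 0,"ry": 0,"rz": 0},
    {"tx": 0,"ty": 0,"tz": 0,"rx": 0,"ry": 0,"rz": 0}
  ],
  "grip": 255,
  "force": 45
}}

```text
clock: 16.95
eef_pos: [0.561, -0.008, 0.1136]
orientation: [-3.119, 0.545, -3.08]
ft_force: [0.0, 0.2, -1.2]
finger_gap: 0.179
```

>>> {"name": "play_rows", "arguments": {
  "steps": [
    {"tx": 0,"ty": 0,"tz": 0.004,"rx": 0,"ry": 0,"rz": 0},
    {"tx": 0,"ty": 0,"tz": 0.01,"rx": 0,"ry": 0,"rz": 0},
    {"tx": -0.002,"ty": 0,"tz": 0.016,"rx": 0,"ry": 0,"rz": 0},
    {"tx": -0.008,"ty": 0,"tz": 0.024,"rx": 0,"ry": 0,"rz": 0},
    {"tx": -0.016,"ty": 0,"tz": 0.034,"rx": 0,"ry": 0,"rz": 0},
    {"tx": -0.026,"ty": 0,"tz": 0.044,"rx": 0,"ry": 0,"rz": 0},
    {"tx": -0.036,"ty": 0,"tz": 0.054,"rx": 0,"ry": 0,"rz": 0},
    {"tx": -0.044,"ty": 0,"tz": 0.062,"rx": 0,"ry": 0,"rz": 0},
    {"tx": -0.048,"ty": 0,"tz": 0.066,"rx": 0,"ry": 0,"rz": 0},
    {"tx": -0.048,"ty": 0,"tz": 0.066,"rx": 0,"ry": 0,"rz": 0}
  ]
}}

```text
clock: 18.2
eef_pos: [0.5132, -0.008, 0.1802]
orientation: [-3.119, 0.546, -3.08]
ft_force: [0.7, 0.6, -3.5]
finger_gap: 0.179
```

Run:
```python
from h import *
o=r.observe();print(o['eef_pos'],o['orientation'],o['qpos'].round(2),o['ft_force'],o['ft_torque'],o['finger_gap'])
```

```text
[ 0.51320692 -0.00801539  0.18024296] [-3.11903304  0.5464882  -3.07961578] [ 0.13 -0.25 -0.2   2.27 -0.03  0.57  1.56] [ 0.7396968   0.57818926 -3.4637995 ] [0.01289812 0.94222212 0.04833691] 0.1790822510174178
```

The chute is held: the gap is 15.6 mm, as the bar's width predicts, and the load is about 3.5 N. Next I compute the transit and pour poses.

```bash
cat > plan.py <<'E'
from h import *
J=np.array([.4905,.397])
GL=np.array([.0615,0,-.066])           # grip->lip in chute frame
o=r.observe();R0=Ro.from_euler('xyz',o['orientation']);p0=o['eef_pos']
# rows: H heading, phi, lip fwd offset from jar centre, lip z
def rows(L,H0,phi0=0):
    C0=Ro.from_euler('z',H0,degrees=True)*Ro.from_euler('y',phi0,degrees=True)
    for H,phi,off,lz in L:
        C=Ro.from_euler('z',H,degrees=True)*Ro.from_euler('y',phi,degrees=True)
        h=np.array([np.cos(np.radians(H)),np.sin(np.radians(H))])
        lip=np.r_[J+off*h,lz];g=lip-C.apply(GL)
        D=C*C0.inv();R=D*R0
        t=g+.019*R.as_matrix()[:,2]
        print(H,phi,'grip',g.round(3),'| shift',(t-p0).round(4),'rot',D.as_rotvec(degrees=True).round(2))
E
python3 - <<'E'
from plan import *
H0=np.degrees(o['orientation'][2]+np.pi);print(H0)
rows([(35,0,-.025,.18),(35,0,-.025,.2),(25,0,-.025,.18)],H0)
E
```

```text
3.551013490814388
35 0 grip [0.42  0.347 0.246] | shift [-0.0852  0.3607  0.0495] rot [ 0.    0.   31.45]
35 0 grip [0.42  0.347 0.266] | shift [-0.0852  0.3607  0.0695] rot [ 0.    0.   31.45]
25 0 grip [0.412 0.36  0.246] | shift [-0.092   0.3722  0.0495] rot [ 0.    0.   21.45]
```

>>> {"name": "play_rows", "arguments": {
  "steps": [
    {"tx": -0.005,"ty": 0,"tz": 0.003,"rx": 0,"ry": 0,"rz": 0},
    {"tx": -0.015,"ty": 0,"tz": 0.01,"rx": 0,"ry": 0,"rz": 0},
    {"tx": -0.025,"ty": 0.002,"tz": 0.02,"rx": 0,"ry": 0,"rz": 0},
    {"tx": -0.032,"ty": 0.01,"tz": 0.03,"rx": 0,"ry": 0,"rz": 0},
    {"tx": -0.035,"ty": 0.025,"tz": 0.04,"rx": 0,"ry": 0,"rz": 1},
    {"tx": -0.035,"ty": 0.05,"tz": 0.05,"rx": 0,"ry": 0,"rz": 3},
    {"tx": -0.035,"ty": 0.075,"tz": 0.055,"rx": 0,"ry": 0,"rz": 6},
    {"tx": -0.035,"ty": 0.095,"tz": 0.06,"rx": 0,"ry": 0,"rz": 9},
    {"tx": -0.035,"ty": 0.105,"tz": 0.06,"rx": 0,"ry": 0,"rz": 11},
    {"tx": -0.035,"ty": 0.105,"tz": 0.06,"rx": 0,"ry": 0,"rz": 11}
  ]
}}

```text
clock: 19.45
eef_pos: [0.4781, 0.0973, 0.2393]
orientation: [-3.119, 0.545, -2.887]
ft_force: [0.2, -0.2, -3.1]
finger_gap: 0.179
```

>>> {"name": "play_rows", "arguments": {
  "steps": [
    {"tx": -0.001,"ty": 0.01,"tz": 0,"rx": 0,"ry": 0,"rz": 1},
    {"tx": -0.004,"ty": 0.03,"tz": 0,"rx": 0,"ry": 0,"rz": 3},
    {"tx": -0.01,"ty": 0.065,"tz": 0,"rx": 0,"ry": 0,"rz": 6},
    {"tx": -0.018,"ty": 0.105,"tz": 0,"rx": 0,"ry": 0,"rz": 9},
    {"tx": -0.026,"ty": 0.145,"tz": 0,"rx": 0,"ry": 0,"rz": 12},
    {"tx": -0.034,"ty": 0.185,"tz": 0,"rx": 0,"ry": 0,"rz": 15},
    {"tx": -0.041,"ty": 0.22,"tz": 0,"rx": 0,"ry": 0,"rz": 18},
    {"tx": -0.047,"ty": 0.243,"tz": 0,"rx": 0,"ry": 0,"rz": 20},
    {"tx": -0.05,"ty": 0.255,"tz": 0,"rx": 0,"ry": 0,"rz": 20.5},
    {"tx": -0.05,"ty": 0.255,"tz": 0,"rx": 0,"ry": 0,"rz": 20.5}
  ]
}}

```text
clock: 20.7
eef_pos: [0.428, 0.3521, 0.2397]
orientation: [-3.119, 0.545, -2.53]
ft_force: [1.1, -0.4, -2.5]
finger_gap: 0.177
```

>>> {"name": "play_rows", "arguments": {
  "steps": [
    {"tx": 0,"ty": 0,"tz": 0,"rx": 0,"ry": 0,"rz": 0},
    {"tx": 0,"ty": 0,"tz": 0,"rx": 0,"ry": 0,"rz": 0}
  ]
}}

```text
clock: 20.95
eef_pos: [0.4286, 0.3511, 0.2398]
orientation: [-3.119, 0.546, -2.531]
ft_force: [0.5, -0.2, -3.4]
finger_gap: 0.177
```

Run:
```python
from plan import *
print(o['eef_pos'],o['orientation'],o['qpos'].round(2),o['ft_force'])
H0=np.degrees(o['orientation'][2]+np.pi);print(H0)
rows([(H0,0,-.025,.18),(H0,10,-.025,.17),(H0,20,-.025,.156),(H0,30,-.025,.146),(H0,40,-.025,.139),(H0,50,-.025,.132),(H0,58,-.025,.132)],H0)
a=snap('top','t6.png');b=snap('scene','s6.png')
cv2.imwrite('pics/c8.png',np.hstack([cv2.resize(a[240:320,190:270],(400,400),interpolation=cv2.INTER_CUBIC),cv2.resize(b[260:360,400:500],(400,400),interpolation=cv2.INTER_CUBIC)]))
```

```text
[0.42858715 0.35110738 0.23979963] [-3.1189567   0.54571976 -2.53129217] [-0.13 -0.21 -0.64  2.08 -0.02  0.7   1.39] [ 0.48195835 -0.20355573 -3.3603841 ]
34.967641839723484
34.967641839723484 0 grip [0.42  0.347 0.246] | shift [-0.0006  0.0016 -0.01  ] rot [0. 0. 0.]
34.967641839723484 10 grip [0.43  0.355 0.246] | shift [ 0.0071  0.007  -0.0118] rot [-5.73  8.19  0.  ]
34.967641839723484 20 grip [0.441 0.362 0.239] | shift [ 0.0159  0.0132 -0.0194] rot [-11.46  16.39   0.  ]
34.967641839723484 30 grip [0.453 0.371 0.234] | shift [ 0.0254  0.0198 -0.0249] rot [-17.19  24.58   0.  ]
34.967641839723484 40 grip [0.466 0.38  0.229] | shift [ 0.0355  0.0269 -0.0295] rot [-22.92  32.78   0.  ]
34.967641839723484 50 grip [0.479 0.389 0.222] | shift [ 0.0457  0.034  -0.0363] rot [-28.66  40.97   0.  ]
34.967641839723484 58 grip [0.489 0.396 0.219] | shift [ 0.0538  0.0397 -0.0376] rot [-33.24  47.53   0.  ]
```

View pics/c8.png

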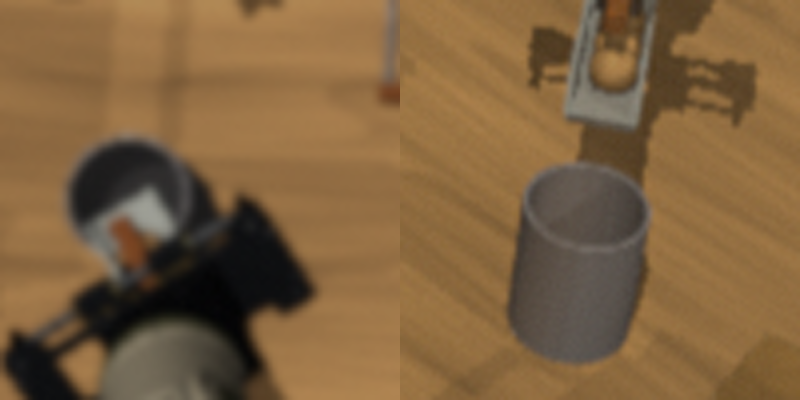

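The lip shows at scene px (450.8,290.5). In the top crop it spans (150,188) to (85,230), above the jar's rim. I'll check it against the prediction.

Run:
```python
from plan import *
R=R0.as_matrix();g=p0-.019*R[:,2];lip=g+Ro.from_euler('z',35,degrees=True).apply(GL)
print(g,lip,proj('scene',[lip]),proj('top',[lip]))
top=g+Ro.from_euler('z',35,degrees=True).apply([.0615,0,-.04]);print(proj('top',[top]))
print('jar rim ctr',proj('top',[[*J,.12]]),proj('scene',[[*J,.12]]),'obs',190+130/5,240+195/5, 400+187/4,260+206/4)
print(onz('scene',450.75,290.5,lip[2]))
```

```text
[0.42013139 0.34614486 0.25611904] [0.47050924 0.38141981 0.19011904] [[450.42687486 287.22983891]] [[214.30818119 281.87470276]]
[[212.72362811 280.86037578]]
jar rim ctr [[214.58089635 278.79799027]] [[446.9110155  310.93083181]] obs 216.0 279.0 446.75 311.5
[0.48038666 0.39123161 0.19011904]
```

>>> {"name": "play_rows", "arguments": {
  "steps": [
    {"tx": 0.001,"ty": 0.002,"tz": -0.006,"rx": -2.87,"ry": 4.1,"rz": 0},
    {"tx": 0.005,"ty": 0.005,"tz": -0.012,"rx": -5.73,"ry": 8.19,"rz": 0},
    {"tx": 0.005,"ty": 0.005,"tz": -0.012,"rx": -5.73,"ry": 8.19,"rz": 0},
    {"tx": 0.0135,"ty": 0.0115,"tz": -0.0194,"rx": -11.46,"ry": 16.39,"rz": 0},
    {"tx": 0.023,"ty": 0.018,"tz": -0.0249,"rx": -17.19,"ry": 24.58,"rz": 0},
    {"tx": 0.033,"ty": 0.025,"tz": -0.0295,"rx": -22.92,"ry": 32.78,"rz": 0},
    {"tx": 0.043,"ty": 0.032,"tz": -0.0363,"rx": -28.66,"ry": 40.97,"rz": 0},
    {"tx": 0.051,"ty": 0.038,"tz": -0.0376,"rx": -33.24,"ry": 47.53,"rz": 0},
    {"tx": 0.051,"ty": 0.038,"tz": -0.0376,"rx": -33.24,"ry": 47.53,"rz": 0},
    {"tx": 0.051,"ty": 0.038,"tz": -0.0376,"rx": -33.24,"ry": 47.53,"rz": 0}
  ]
}}

```text
clock: 22.3
eef_pos: [0.4789, 0.3906, 0.2029]
orientation: [-3.121, -0.463, -2.529]
ft_force: [-0.6, -0.3, -1.2]
finger_gap: 0.176
```

>>> {"name": "play_rows", "arguments": {
  "steps": [
    {"tx": 0,"ty": 0,"tz": 0,"rx": 0,"ry": 0,"rz": 0},
    {"tx": 0,"ty": 0,"tz": 0,"rx": 0,"ry": 0,"rz": 0},
    {"tx": 0,"ty": 0,"tz": 0,"rx": 0,"ry": 0,"rz": 0},
    {"tx": 0,"ty": 0,"tz": 0,"rx": 0,"ry": 0,"rz": 0}
  ]
}}

```text
clock: 22.8
eef_pos: [0.4792, 0.3898, 0.2026]
orientation: [-3.12, -0.466, -2.53]
ft_force: [-0.2, -0.9, -2.6]
finger_gap: 0.18
```

Run:
```python
from h import *
o=r.observe();print(o['eef_pos'],o['orientation'],o['qpos'].round(2),o['ft_force'],o['finger_gap'])
a=snap('top','t7.png');b=snap('scene','s7.png')
cv2.imwrite('pics/c9.png',np.hstack([cv2.resize(a[240:320,190:270],(400,400),interpolation=cv2.INTER_CUBIC),cv2.resize(b[260:360,400:500],(400,400),interpolation=cv2.INTER_CUBIC)]))
```

```text
[0.47924292 0.38983583 0.20256928] [-3.12025346 -0.46585337 -2.53022017] [-0.42  0.78 -0.63  1.    0.3   1.92  1.23] [-0.21801565 -0.91365274 -2.55922881] 0.18027199075521838
```

View pics/c9.png

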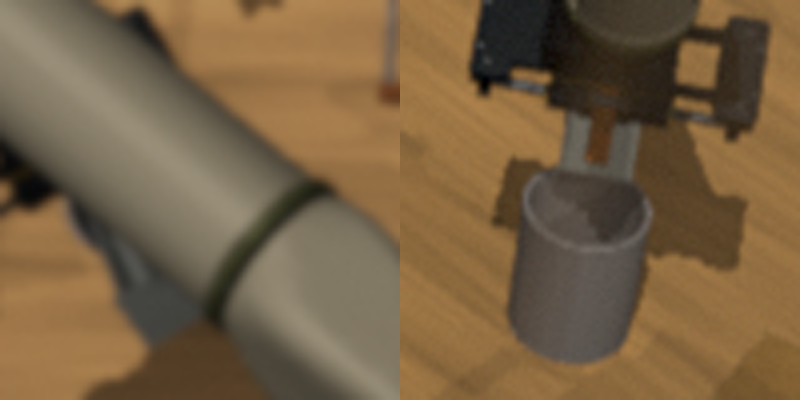

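The load dropped by about 0.6–0.8 N, which matches three balls. The jar stands and no balls show on the table. Now I lift off, re-level the chute and check the jar.

>>> {"name": "play_rows", "arguments": {
  "steps": [
    {"tx": 0,"ty": 0,"tz": 0.015,"rx": 0,"ry": 0,"rz": 0},
    {"tx": -0.005,"ty": -0.003,"tz": 0.045,"rx": 0,"ry": 0,"rz": 0},
    {"tx": -0.012,"ty": -0.008,"tz": 0.08,"rx": 4,"ry": -5.7,"rz": 0},
    {"tx": -0.02,"ty": -0.015,"tz": 0.095,"rx": 9.5,"ry": -13.6,"rz": 0},
    {"tx": -0.03,"ty": -0.025,"tz": 0.1,"rx": 15,"ry": -21.5,"rz": 0},
    {"tx": -0.037,"ty": -0.045,"tz": 0.1,"rx": 20.5,"ry": -29.3,"rz": 0},
    {"tx": -0.042,"ty": -0.07,"tz": 0.1,"rx": 26,"ry": -37.2,"rz": 0},
    {"tx": -0.045,"ty": -0.095,"tz": 0.095,"rx": 31,"ry": -44.3,"rz": 0},
    {"tx": -0.045,"ty": -0.115,"tz": 0.09,"rx": 33.24,"ry": -47.53,"rz": 0},
    {"tx": -0.045,"ty": -0.12,"tz": 0.09,"rx": 33.24,"ry": -47.53,"rz": 0}
  ]
}}

```text
clock: 24.15
eef_pos: [0.433, 0.2683, 0.2923]
orientation: [-3.117, 0.546, -2.53]
ft_force: [0.7, -0.2, -1.7]
finger_gap: 0.179
```

Run:
```python
from h import *
o=r.observe();print(o['eef_pos'],o['orientation'],o['qpos'].round(2),o['ft_force'],o['finger_gap'])
for n,roi,f in(('top',(195,255,260,305),'t8'),('scene',(420,290,475,355),'s8')):
    im=snap(n,f+'.png');hsv=cv2.cvtColor(im,cv2.COLOR_BGR2HSV);x0,y0,x1,y1=roi
    old=cv2.imread(f'pics/{n[0]}4.png');d=cv2.absdiff(im,old).max(2)[y0:y1,x0:x1];ys,xs=np.where(d>40)
    print(n,len(xs),xs.mean()+x0 if len(xs) else 0,ys.mean()+y0 if len(xs) else 0)
    s=hsv[y0:y1,x0:x1,1]
    if n=='top':print(hsv[268:292,205:230,1])
```

```text
[0.43302597 0.26833895 0.29234913] [-3.11704256  0.54576925 -2.53020835] [ 0.03 -0.38 -0.54  2.08 -0.28  0.85  1.76] [ 0.71882542 -0.18543089 -1.74715722] 0.17870083846282114
top 700 242.92142857142858 292.29
[[138 134 126 116 103  91  77  69  58  52  43  48  54  58  60  64  81  98
  118 132 135 137 137 138 137]
 [132 121 102  88  77  65  51  40  27  24  19  19  24  26  30  35  49  69
   96 117 131 135 137 139 139]
 [122  98  72  59  47  35  25  15  15   8  16  16  15   8  14  17  27  45
   68  92 113 128 137 139 138]
 [103  76  50  36  23  15   8   9   9   9   8   8   8  16  15  15  13  20
   43  60  86 111 130 139 138]
 [ 83  57  37  19   8   9  17   9   9  16   9   8   8   8  14  13  13  12
   19  31  48  79 116 134 137]
 [ 70  42  18   8   9   9   9  17   9   9  15  15  14  20  12  18  17  12
   10  16  20  41  88 120 135]
 [ 61  31  15   9  17   9   9  17  16  30  40  38  36  29  23  17  11  16
   11  14  15  18  43  97 127]
 [ 46  21   9   9   9   9   9  25  44  70  79  80  80  69  43  27  11  16
   11  10  21  21  22  54 112]
 [ 38  16   9   9  18   9  16  58  89 112 125 123 1
[... 951 characters left out ...]
 135 136 134 122
  100  73  51  33  16  12  14]
 [ 70  45  21  15  16   8   6   6  17  35  81 120 134 139 137 136 130 113
   80  47  30  22  14  11  14]
 [ 93  68  45  30  14  15  13  12  16  54 104 130 137 136 136 131 117  89
   60  32  19  14  16   7  14]
 [115  95  70  47  30  17  19  12  21  62 108 130 135 130 125 113  96  67
   42  25  19   8   9  16  12]
 [129 117  94  73  52  36  22  14  22  48  92 115 119 113 102  88  72  50
   26  12   8   9   0   9  29]
 [137 130 117 102  82  63  42  23  20  27  59  79  86  82  71  58  48  29
   20   8   0  17  17  17  50]
 [137 136 132 125 113  97  72  48  26  24  34  46  50  49  43  30  17  15
    9   9  17  18  26  39  75]]
scene 75 433.64 291.8
```

Three ball-coloured blobs lie inside the jar's rim. Carrying the empty chute to the mat.

>>> {"name": "play_rows", "arguments": {
  "steps": [
    {"tx": 0.002,"ty": -0.015,"tz": -0.002,"rx": 0,"ry": 0,"rz": -2},
    {"tx": 0.006,"ty": -0.04,"tz": -0.006,"rx": 0,"ry": 0,"rz": -7},
    {"tx": 0.012,"ty": -0.075,"tz": -0.01,"rx": 0,"ry": 0,"rz": -13},
    {"tx": 0.018,"ty": -0.115,"tz": -0.014,"rx": 0,"ry": 0,"rz": -20},
    {"tx": 0.024,"ty": -0.155,"tz": -0.018,"rx": 0,"ry": 0,"rz": -27},
    {"tx": 0.028,"ty": -0.2,"tz": -0.02,"rx": 0,"ry": 0,"rz": -34},
    {"tx": 0.03,"ty": -0.245,"tz": -0.022,"rx": 0,"ry": 0,"rz": -40},
    {"tx": 0.03,"ty": -0.29,"tz": -0.022,"rx": 0,"ry": 0,"rz": -46},
    {"tx": 0.03,"ty": -0.335,"tz": -0.022,"rx": 0,"ry": 0,"rz": -52},
    {"tx": 0.03,"ty": -0.375,"tz": -0.022,"rx": 0,"ry": 0,"rz": -57}
  ]
}}

```text
clock: 25.5
eef_pos: [0.4644, -0.1065, 0.2703]
orientation: [-3.119, 0.545, 2.754]
ft_force: [0.3, 0.1, -2.6]
finger_gap: 0.179
```

Run:
```python
from h import *
o=r.observe();print(o['eef_pos'],o['orientation'],o['qpos'].round(2),o['ft_force'],np.degrees(o['orientation'][2]+np.pi))
```

```text
[ 0.46441223 -0.10650216  0.27030937] [-3.11932008  0.54483872  2.75426605] [ 0.49 -0.42 -0.4   2.17  0.02  0.85  1.25] [ 0.32124111  0.1233653  -2.57125199] 337.80782050420754
```

>>> {"name": "play_rows", "arguments": {
  "steps": [
    {"tx": 0.005,"ty": -0.035,"tz": 0,"rx": 0,"ry": 0,"rz": -3},
    {"tx": 0.012,"ty": -0.075,"tz": -0.005,"rx": 0,"ry": 0,"rz": -6},
    {"tx": 0.02,"ty": -0.12,"tz": -0.01,"rx": 0,"ry": 0,"rz": -8},
    {"tx": 0.03,"ty": -0.165,"tz": -0.02,"rx": 0,"ry": 0,"rz": -10},
    {"tx": 0.039,"ty": -0.21,"tz": -0.04,"rx": 0,"ry": 0,"rz": -12},
    {"tx": 0.047,"ty": -0.25,"tz": -0.07,"rx": 0,"ry": 0,"rz": -14},
    {"tx": 0.054,"ty": -0.28,"tz": -0.1,"rx": 0,"ry": 0,"rz": -15},
    {"tx": 0.058,"ty": -0.298,"tz": -0.12,"rx": 0,"ry": 0,"rz": -16},
    {"tx": 0.058,"ty": -0.301,"tz": -0.125,"rx": 0,"ry": 0,"rz": -16},
    {"tx": 0.058,"ty": -0.301,"tz": -0.125,"rx": 0,"ry": 0,"rz": -16}
  ]
}}

```text
clock: 26.75
eef_pos: [0.5224, -0.4057, 0.145]
orientation: [-3.119, 0.545, 2.479]
ft_force: [0.4, 1.3, -2.3]
finger_gap: 0.18
```

Run:
```python
from h import *
o=r.observe();print(o['eef_pos'],o['orientation'],o['qpos'].round(2),o['ft_force'],np.degrees(o['orientation'][2]-np.pi))
a=snap('top','t9.png');b=snap('scene','s9.png')
R=Ro.from_euler('xyz',o['orientation']).as_matrix();g=o['eef_pos']-.019*R[:,2]
C=Ro.from_euler('z',o['orientation'][2]-np.pi)
P=[g+C.apply(q) for q in([-.005,0,-.1],[.0615,0,-.066],[.04,0,.01],[-.075,0,-.07])]
print(proj('scene',P).round(1).tolist(),proj('top',P).round(1).tolist(),np.round(P,3).tolist())
cv2.imwrite('pics/c10.png',np.hstack([cv2.resize(a[225:325,380:460],(400,500),interpolation=cv2.INTER_CUBIC),cv2.resize(b[150:250,230:310],(400,500),interpolation=cv2.INTER_CUBIC)]))
```

```text
[ 0.52241411 -0.40569421  0.14501515] [-3.1194657   0.5447739   2.47923941] [ 0.7   0.14 -0.16  1.98  0.22  0.49  1.28] [ 0.42915256  1.30175061 -2.3436349 ] -37.950045337066385
[[279.8, 210.4], [261.5, 203.2], [266.0, 185.8], [298.3, 203.3]] [[429.8, 285.0], [442.8, 270.3], [444.0, 271.5], [419.8, 298.5]] [[0.511, -0.396, 0.061], [0.563, -0.437, 0.095], [0.546, -0.424, 0.171], [0.456, -0.353, 0.091]]
```

View pics/c10.png

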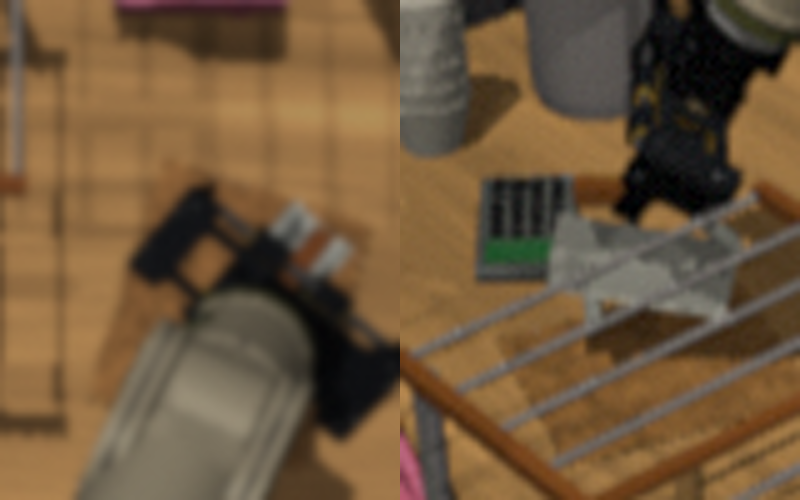

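The chute hangs level over the mat, with its spout at scene-crop (560,250). Its underside should be at 0.061, so I lower about 57 mm.

>>> {"name": "play_rows", "arguments": {
  "steps": [
    {"tx": 0,"ty": 0,"tz": -0.01,"rx": 0,"ry": 0,"rz": 0},
    {"tx": 0,"ty": 0,"tz": -0.025,"rx": 0,"ry": 0,"rz": 0},
    {"tx": 0,"ty": 0,"tz": -0.04,"rx": 0,"ry": 0,"rz": 0},
    {"tx": 0,"ty": 0,"tz": -0.049,"rx": 0,"ry": 0,"rz": 0},
    {"tx": 0,"ty": 0,"tz": -0.053,"rx": 0,"ry": 0,"rz": 0},
    {"tx": 0,"ty": 0,"tz": -0.055,"rx": 0,"ry": 0,"rz": 0},
    {"tx": 0,"ty": 0,"tz": -0.055,"rx": 0,"ry": 0,"rz": 0}
  ]
}}

```text
clock: 27.72
eef_pos: [0.5224, -0.4062, 0.0905]
orientation: [-3.119, 0.546, 2.479]
ft_force: [-0.1, -0.4, -1.3]
finger_gap: 0.177
```

>>> {"name": "play_rows", "arguments": {
  "steps": [
    {"tx": 0,"ty": 0,"tz": -0.001,"rx": 0,"ry": 0,"rz": 0},
    {"tx": 0,"ty": 0,"tz": -0.002,"rx": 0,"ry": 0,"rz": 0},
    {"tx": 0,"ty": 0,"tz": -0.002,"rx": 0,"ry": 0,"rz": 0}
  ]
}}

```text
clock: 28.1
eef_pos: [0.5222, -0.406, 0.0882]
orientation: [-3.119, 0.546, 2.479]
ft_force: [0.2, -1.0, -1.7]
finger_gap: 0.182
```

>>> {"name": "play_rows", "arguments": {
  "steps": [
    {"tx": 0,"ty": 0,"tz": -0.001,"rx": 0,"ry": 0,"rz": 0},
    {"tx": 0,"ty": 0,"tz": -0.0015,"rx": 0,"ry": 0,"rz": 0},
    {"tx": 0,"ty": 0,"tz": -0.0015,"rx": 0,"ry": 0,"rz": 0}
  ]
}}

```text
clock: 28.48
eef_pos: [0.5228, -0.4062, 0.0876]
orientation: [-3.119, 0.547, 2.479]
ft_force: [-2.3, 2.9, 4.8]
finger_gap: 0.18
```

Contact is made: the vertical force is up to about +5 N and the TCP is at the expected height. Releasing and retreating along the finger axis.

>>> {"name": "play_rows", "arguments": {
  "steps": [
    {"tx": 0,"ty": 0,"tz": 0,"rx": 0,"ry": 0,"rz": 0},
    {"tx": 0,"ty": 0,"tz": 0,"rx": 0,"ry": 0,"rz": 0},
    {"tx": 0,"ty": 0,"tz": 0,"rx": 0,"ry": 0,"rz": 0},
    {"tx": 0,"ty": 0,"tz": 0,"rx": 0,"ry": 0,"rz": 0},
    {"tx": -0.004,"ty": 0.003,"tz": 0.009,"rx": 0,"ry": 0,"rz": 0},
    {"tx": -0.012,"ty": 0.01,"tz": 0.026,"rx": 0,"ry": 0,"rz": 0},
    {"tx": -0.025,"ty": 0.019,"tz": 0.051,"rx": 0,"ry": 0,"rz": 0},
    {"tx": -0.041,"ty": 0.032,"tz": 0.086,"rx": 0,"ry": 0,"rz": 0},
    {"tx": -0.05,"ty": 0.038,"tz": 0.13,"rx": 0,"ry": 0,"rz": 0},
    {"tx": -0.05,"ty": 0.038,"tz": 0.16,"rx": 0,"ry": 0,"rz": 0}
  ],
  "grip": 100
}}

```text
clock: 29.72
eef_pos: [0.4719, -0.3677, 0.2499]
orientation: [-3.119, 0.549, 2.479]
ft_force: [0.8, -0.5, -0.0]
finger_gap: 0.606
```

>>> {"name": "play_rows", "arguments": {
  "steps": [
    {"tx": -0.02,"ty": 0.03,"tz": 0.02,"rx": 0,"ry": 0,"rz": 0},
    {"tx": -0.03,"ty": 0.08,"tz": 0.04,"rx": 0,"ry": 0,"rz": 0},
    {"tx": -0.03,"ty": 0.13,"tz": 0.05,"rx": 0,"ry": 0,"rz": 0},
    {"tx": -0.03,"ty": 0.16,"tz": 0.05,"rx": 0,"ry": 0,"rz": 0},
    {"tx": -0.03,"ty": 0.16,"tz": 0.05,"rx": 0,"ry": 0,"rz": 0}
  ]
}}

```text
clock: 30.35
eef_pos: [0.4425, -0.206, 0.2979]
orientation: [-3.118, 0.548, 2.483]
ft_force: [0.2, -0.0, -0.8]
finger_gap: 0.605
```

Run:
```python
from h import *
o=r.observe();print(o['eef_pos'],o['qpos'].round(2),o['ft_force'],o['finger_gap'])
a=snap('top','t10.png');b=snap('scene','s10.png')
cv2.imwrite('pics/c11.png',np.hstack([cv2.resize(a[235:320,195:465],(540,340))[:, :],cv2.resize(b[150:250,235:310],(255,340),interpolation=cv2.INTER_CUBIC)]))
```

```text
[ 0.44247619 -0.20599498  0.29788633] [ 0.66 -0.39 -0.39  2.1   0.1   0.91  1.12] [ 0.19509987 -0.04221928 -0.76657771] 0.604977124552138
```

No more views are left, so I check numerically: the chute's silhouette on the mat against its predicted pose, and the balls in the jar.

Run:
```python
from h import *
C=Ro.from_euler('z',-38,degrees=True);c=np.array([.5105,-.397,.004])
B=[c+C.apply([x,y,z]) for x,z in((-.07,.034),(.0665,.066)) for y in(-.026,.026)]
for n,f,roi in(('top','t10',(400,250,455,315)),('scene','s10',(235,160,310,240))):
    im=cv2.imread(f'pics/{f}.png');h=cv2.cvtColor(im,cv2.COLOR_BGR2HSV);x0,y0,x1,y1=roi
    m=np.zeros(im.shape[:2],np.uint8);m[y0:y1,x0:x1]=((h[...,1]<60)&(h[...,2]>60))[y0:y1,x0:x1]
    m=cv2.morphologyEx(m,cv2.MORPH_CLOSE,np.ones((5,5)))
    ct=max(cv2.findContours(m,0,2)[0],key=cv2.contourArea);print(n,cv2.minAreaRect(ct),cv2.boundingRect(ct),'pred',proj(n,B).round(1).tolist())
a=cv2.imread('pics/t10.png');h=cv2.cvtColor(a,cv2.COLOR_BGR2HSV)[268:292,205:230]
k,l,s,ce=cv2.connectedComponentsWithStats((h[...,1]>128).astype(np.uint8)[4:,4:20]);print('jar blobs',s[1:,4],ce[1:].round(1).tolist())
for n,k,roi in(('top','t',(460,270,515,325)),('top','t',(475,165,550,220)),('top','t',(198,262,240,300)),('scene','s',(105,180,185,245))):
    d=cv2.absdiff(cv2.imread(f'pics/{n}0.png'),cv2.imread(f'pics/{k}10.png')).max(2);x0,y0,x1,y1=roi;print(roi,(d[y0:y1,x0:x1]>45).sum())
```

```text
top ((429.09869384765625, 285.8839111328125), (14.857816696166992, 35.8873405456543), 40.364540100097656) (414, 269, 32, 35) pred [[422.7, 304.6], [411.9, 295.5], [446.9, 275.9], [435.9, 267.0]]
scene ((273.1509704589844, 214.47171020507812), (70.8780517578125, 51.6475715637207), 15.945394515991211) (235, 185, 75, 55) pred [[298.7, 211.0], [298.6, 218.9], [262.3, 204.7], [261.6, 212.7]]
jar blobs [38  9 18] [[7.1, 7.6], [14.1, 9.3], [9.5, 14.3]]
(460, 270, 515, 325) 0
(475, 165, 550, 220) 0
(198, 262, 240, 300) 39
(105, 180, 185, 245) 0
```

```bash
python3 -c "
from bench import r
print(r.sign_off())"
```

```text
the job is handed in; nothing more can be done
None
```

I handed the job in at about 30 s on the robot's clock. All the steps ran, but no verdict was reported.

- **Turning:** I turned the carousel in three smooth strokes with the fingers loosely around a front post, until the chute faced front about 4° off. The mug, tin and candle looked upright in the pictures I took after the strokes. I did not re-check them at the end.
- **Taking the chute out:** I gripped the bar with the hand leaned back 31°. The finger gap read 15.6 mm against the bar's 16 mm. In the last picture before tipping only the ball nearest the spout was in view.
- **Tipping:** I tipped the three balls into the jar. After that, three ball-coloured blobs showed inside the rim, and the load on the wrist fell by roughly the weight of the balls.
- **Setting down:** I set the chute on the mat until the force showed contact, then released it and backed the arm away.

**Last checks:**
- **Chute:** In the top view its outline lies on the mat where predicted, within about 1 pixel and a few degrees. The scene-camera mask of the chute merged with the rack and background, so it confirmed nothing. I had used all 12 picture views, so the final standing pose was checked from numbers only, not seen.
- **Jar:** It still shows three blobs inside the rim. It differs from the start by 39 changed pixels, which fits the balls now in it.
- **Calculator and gift box:** No changed pixels, so they have not moved.

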